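Shut the medicine chest and hang its tag

TASK

Close the steel medicine chest: bring its standing-open lid over and lower it gently until it lies fully shut, never letting it drop. Then take the metal tag from its holder and leave it hanging by its hole on the peg on the chest's front. Leave the bottles and the carton where they are.

Things in the scene. Friction and masses are not known exactly. Their poses are not given: they have to be found in the camera images.
- chest: Grey sheet-steel chest, fixed to the table; 150 deep (its x) x 280 wide (its y) x 140 high, open-topped under its lid. Origin: centre of its underside; its front faces its own -x, z up. On the table it stands turned so that its front looks roughly to the robot's right.
- lid (a joint): Hinge angle of the chest's lid, rad: 0 = shut, lying level on the rim (its stop); pi/2 = upright; grows as it opens, at most 2.1. The hinge is stiff: it holds the lid while it stands steep, but below roughly 0.6 to 1.0 rad (the lid's weight, 0.5 to 0.75 kg, varies) the lid falls by itself.
- lid_hinge (a point): Point on the hinge axis, in the middle of the chest's rear top edge, 140 above the table (x 75 from the chest's origin). The axis runs along the chest's y; axes as the chest's.
- lid_lip (a point): Middle of the lid's front edge, at half thickness, 195 from the hinge axis. Axes of the lid: -x from hinge to lip, z out of its upper face. The lid is a flat plate 8 thick, its underside in the plane of the hinge axis, 280 wide and 156 long, with a plain flat lip 90 wide and 39 long in the middle of its front edge; shut, the lip juts 45 beyond the chest's front wall, free underneath. No handle.
- chest_peg (a point): Middle of the steel peg on the chest's front wall (24 out from the wall, 108 above the table, 115 to the chest's -y side). The peg is 8 thick, juts 48 straight out from the front (chest's -x) and rises 16 to its free round end. Axes as the chest's.
- stand: Dark steel card holder fixed to the table, 80 (its x) x 90 (its y), 32 high, with one 8 wide slot along its y, open on top, whose floor is 6 above the table. Origin: centre of its underside.
- tag: Loose plain aluminium plate, 90 high (its z) x 50 wide (its y) x 6 thick (its x), 70 g, with a round 23 hole near its top; at first it stands upright in the holder's slot, 26 deep in it, hole uppermost. Origin: middle of its lower edge.
- tag_hole (a point): Centre of the tag's hole, 73 above its lower edge and 17 below its upper edge; axes as the tag's.
- bottle_a: Amber medicine bottle, 60 diameter, 130 high; origin at the centre of its base. To be left alone.
- bottle_b: Another such bottle, to be left alone.
- carton: White medicine carton, 90 x 60 x 140 high; origin at the centre of its base. To be left alone.
There are look-alikes about, which are no part of the job. Several things have the shape of the tag; the one meant has the colours described above.

How it is judged:
By the outcome, as a careful person would: the job done as asked, in the order asked, and still so for the second after the job is handed in, with the robot touching nothing.
It also fails if it takes over 67 s, if anything falls off the work surface, if the arm or the gripper's body presses on something with over 40 N, if the wrist force passes 120 N, or if a joint passes its speed limit or range.

ROBOT

A 7-joint arm with a two-finger parallel gripper is mounted at the origin on the work surface. World frame = base frame: x ahead of the robot, y to its left, z up, the work surface at z = 0. Lengths are in m, angles in rad, forces in N, time in s.
With the tool pointing down it reaches from about 0.4 to 0.85 m from the base axis. Payload 10.4 kg.
Tool frame: the origin (TCP) lies at the very end of the fingers, on their centre line; the grasp point (between the pads) lies 19 mm behind it; z points along the fingers, y is the direction in which the jaws open and shut (so a half turn about z gives the same grasp; the last joint's range is limited). The gripper opens to 87 mm and grips with 3 to 60 N. Pads are 19 mm wide; open, the fingers measure 117 mm over their backs; the gripper's body (75 mm by 190 mm) begins 51 mm behind the grasp point.
Start: joints at [1.23, 0.332, -0.065, 1.46, 0.022, 1.35, -0.088], TCP at [0.195, -0.594, 0.223] pointing down, gripper open.
Joint ranges: [-2.6, 2.6], [-0.5, 2.12], [-1.47, 1.34], [0.16, 2.42], [-1.27, 4.41], [0.06, 2.06], [-2.6, 2.6]. Speed limits (rad/s): [2.22, 2.22, 2.79, 2.79, 3.14, 3.14, 3.14].

INTERFACE

Orientations are given as a unit quaternion [x, y, z, w].
In Python, from bench import r, eyes, job gives the robot as it stands. The module is installed in compiled form; this text tells all that it offers.
- The arm moves only by the tool play_rows, never from a script. Its argument "motion" is a list of rows, each a list of 7 numbers: the shift along the tool's x, y, z as a fraction of full scale, then the turn, a rotation vector about the tool's x, y, z as a fraction of full scale, then the opening in per cent of the stroke, from 0 (shut) to 100 (fully open). A call has 1 to 5 rows; each row is the pose to reach, as a shift and turn from the pose commanded when the call began, along the tool's axes at that moment; what a row does not reach only later rows make up. Full scale, the value 1, is 0.2 m for a shift and 90 degrees for a turn. A row lasts 1/8 s, in which the tool goes at most 62.5 mm and 10.7 degrees, less where a joint would pass 70% of its speed; a pose out of reach is approached as far as the arm can. A call with a number of a shift or a turn outside -1 to 1 is refused whole. A call with a gripper value outside its range is refused whole. The fingers move at their own pace and stop on an object; "squeeze" is the grip in N (left out, the last holds). Time passes only in rows, so rows that repeat a pose let the fingers close. It gives the time, the measured TCP pose, the force and the opening at its end, in the units of the state.
- r.read_state(): the state, without advancing time (a new reading comes with each control period).
- eyes.camera(name): name is "scene" or "top" or "wrist"; returns a dict with "image" (400x640x3 uint8, red, green, blue), "mtx" (3x3 intrinsics, pixels), "R" (3x3) and "t" (3): a world point X has camera coordinates R X + t. Camera axes: x right, y down, z forward; pixel columns grow to the right and rows downward; lengths in m; the calibration is good to about 2 mm. A picture is of the moment at which its call begins. There is no depth.
- job.close_job(): hands the job in, once; it reports no verdict.
Trained networks look in a picture, given as the dict that the camera call returned (one of the last four; its "shot" number tells which), for a name from the list of things; names that differ only in an ending like _2 or _b are one class to them, and where a whole thing is asked for, a point or a joint stands for the part that bears it (a point fixed in the world has none). Each returns a list of dicts, best first, with "p" (0 to 1); they miss things now and then, are a little off and sometimes report something else, mostly with a low value. They report only what shows in the picture. A call takes as long as a camera call. They do not tell look-alikes from the thing itself.
- eyes.regions_of(picture, label): "region" (400x640 bool, what is visible of it) and "xy" ([column, row] in pixels, amid what is visible of it).
- eyes.landmark_of(picture, label): "xy" ([column, row] in pixels: a listed point, or the origin of a listed thing).
The state is a dict: "time": time; "joint_positions": joint angles; "joint_vel": joint speeds; "joint_torque": joint torques, N m; "ee_pos": TCP position; "eef_rot": TCP orientation; "ft_force": force on the tool from outside, world axes, zero at the start; "torque": the same for the moment, N m; "width": finger opening in m.
Only numpy, scipy, OpenCV 4.12 (cv2) and the standard library are available. Lean on these libraries where they do the work, as an engineer would, in place of code of your own. Each camera call takes 0.05 s, during which the arm holds its last target. There are 200 camera calls.

## Working session

There is one attempt and no reset: what is moved stays moved. The work goes in short steps, Python scripts to look and compute and a tool call to move; the robot and the scene stay as the last step left them, time stands still between calls to the robot, and variables do not carry over. Pictures are saved under pics/ and viewed, about 8 in all and at most 12, crops included, and the job is handed in when it is done.

Besides the shell and the picture viewer there is one more tool, called after "Request:" as a command line: name --pt "numbers of a row" for each row, then --argument value for the rest. play_rows: Moves the arm, as the interface text tells. Shift numbers are shares of 0.2 m and turn numbers shares of 90 degrees, none past 1 either way. Its arguments: {"type":"object","properties":{"motion":{"type":"array","items":{"type":"array","items":{"type":"number"}}},"squeeze":{"type":"number"}},"required":["motion"]}

```bash
ls; mkdir -p pics
cat > h.py <<'E'
import numpy as np, cv2
from bench import r, eyes, job
from scipy.spatial.transform import Rotation as Ro
def ray(p,xy):
    d=np.linalg.inv(p["mtx"])@np.array([xy[0],xy[1],1.]); R=np.array(p["R"]); t=np.array(p["t"])
    d=R.T@d; return -R.T@t, d/np.linalg.norm(d)
def onplane(p,xy,z):
    o,d=ray(p,xy); return o+d*(z-o[2])/d[2]
def tri(a):
    A=np.zeros((3,3));b=np.zeros(3)
    for p,xy in a:
        o,d=ray(p,xy);M=np.eye(3)-np.outer(d,d);A+=M;b+=M@o
    X=np.linalg.solve(A,b); return X,[np.round(proj(p,X)-np.array(xy),1) for p,xy in a]
def proj(p,X):
    c=p["mtx"]@(np.array(p["R"])@np.array(X)+np.array(p["t"])); return c[:2]/c[2]
def save(p,n,crop=None,s=1):
    im=p["image"]
    if crop: im=im[crop[1]:crop[3],crop[0]:crop[2]]
    im=cv2.resize(im,None,fx=s,fy=s,interpolation=cv2.INTER_CUBIC)
    cv2.imwrite("pics/"+n,im[:,:,::-1])
E
python3 - <<'E'
from h import *
np.set_printoptions(precision=3,suppress=True)
S=eyes.camera("scene");T=eyes.camera("top")
save(S,"s0.png");save(T,"t0.png")
for n in "chest lid_hinge lid_lip chest_peg stand tag tag_hole bottle_a carton".split():
    for nm,p in (("S",S),("T",T)):
        print(n,nm,[(round(d["p"],2),np.round(d["xy"]).tolist()) for d in eyes.landmark_of(p,n)[:4]])
for nm,p in (("S",S),("T",T)): print(nm, ray(p,(320,200)))
print(r.read_state())
E
```

```text
pics
chest S [(0.91, [320.0, 236.0]), (0.72, [457.0, 249.0])]
chest T [(0.61, [308.0, 192.0])]
lid_hinge S [(0.71, [351.0, 226.0]), (0.4, [241.0, 154.0]), (0.25, [435.0, 294.0])]
lid_hinge T [(0.67, [282.0, 181.0]), (0.46, [426.0, 223.0])]
lid_lip S [(0.83, [374.0, 186.0])]
lid_lip T [(0.83, [259.0, 177.0])]
chest_peg S [(0.73, [259.0, 233.0])]
chest_peg T [(0.67, [344.0, 154.0])]
stand S [(0.9, [241.0, 154.0])]
stand T [(0.97, [422.0, 225.0])]
tag S [(0.82, [240.0, 153.0]), (0.8, [209.0, 176.0]), (0.62, [258.0, 176.0]), (0.59, [263.0, 125.0])]
tag T [(0.54, [386.0, 210.0]), (0.48, [425.0, 262.0]), (0.44, [429.0, 186.0]), (0.39, [423.0, 221.0])]
tag_hole S [(0.76, [259.0, 110.0]), (0.61, [256.0, 163.0]), (0.56, [200.0, 158.0]), (0.51, [232.0, 136.0])]
tag_hole T [(0.59, [433.0, 223.0]), (0.57, [390.0, 209.0]), (0.52, [429.0, 264.0]), (0.46, [434.0, 186.0])]
bottle_a S [(0.91, [460.0, 249.0]), (0.74, [437.0, 291.0]), (0.73, [240.0, 153.0])]
bottle_a T [(0.82, [209.0, 236.0]), (0.75, [210.0, 199.0]), (0.23, [279.0, 180.0])]
carton S [(0.62, [185.0, 205.0])]
carton T [(0.56, [429.0, 152.0])]
S (array([0.913, 0.285, 0.892]), array([-0.423, -0.29 , -0.859]))
T (array([ 0.392, -0.003,  1.467]), array([ 0.095,  0.011, -0.995]))
{'time': 1.0, 'joint_positions': array([ 1.23 ,  0.332, -0.065,  1.46 ,  0.022,  1.35 , -0.089]), 'joint_vel': array([-0.   , -0.002, -0.002,  0.001,  0.002,  0.   , -0.002]), 'joint_torque': array([  0.001, -62.305,   0.025, -39.013,  -0.061,   0.031,   0.   ]), 'ee_pos': array([ 0.195, -0.594,  0.223]), 'eef_rot': array([0.987, 0.158, 0.   , 0.   ]), 'ft_force': array([-0.757, -0.122,  0.067]), 'torque': array([-0.007, -0.009, -0.003]), 'width': 0.08704873465382323}
```

```bash
cd pics; python3 -c "
import cv2,numpy as np
a=cv2.imread('s0.png');b=cv2.imread('t0.png');print(a.shape)
"
```

```text
(400, 640, 3)
```

View pics/s0.png

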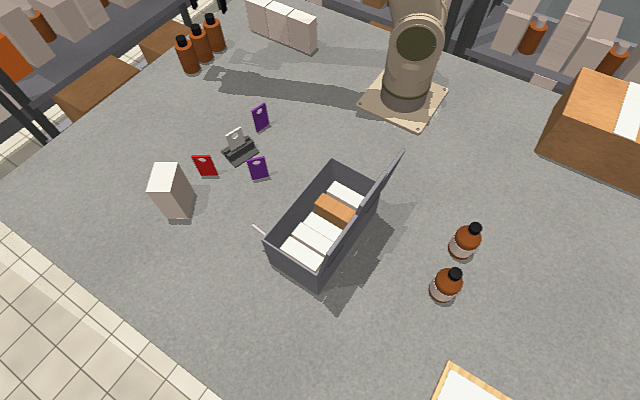

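View pics/t0.png

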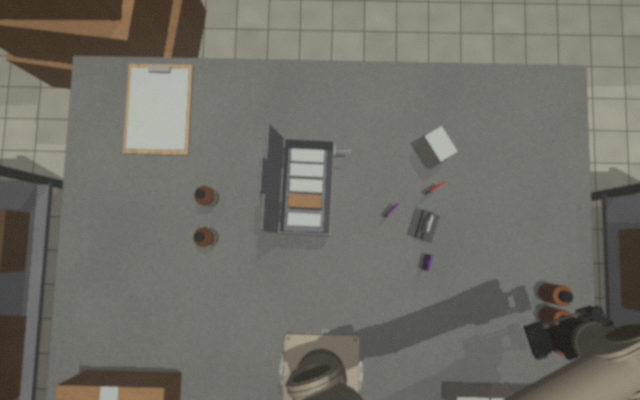

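The scene view shows the open chest with its lid at (385,180), the peg at (260,231), and the grey tag in the holder at (236,140). The red and purple tags are look-alikes. The top view shows the holder at (424,224) and the peg at (344,153).

Run:
```python
from h import *
np.set_printoptions(precision=3,suppress=True)
S=eyes.camera("scene");T=eyes.camera("top")
g=lambda p,n:[d["xy"] for d in eyes.landmark_of(p,n)[:5]]
for n in "chest lid_hinge lid_lip chest_peg stand bottle_a carton".split():
    a,b=g(S,n)[0],g(T,n)[0]
    print(n,*tri([(S,a),(T,b)]))
for a in g(S,"tag_hole"):
    for b in g(T,"tag_hole"):
        X,e=tri([(S,a),(T,b)])
        if abs(e[0]).max()<5: print("hole",np.round(a),np.round(b),X,e)
m=eyes.regions_of(T,"chest")[0]["region"].astype(np.uint8); print("chest",cv2.minAreaRect(np.argwhere(m)[:,::-1].astype(np.float32)))
m=eyes.regions_of(T,"stand")[0]["region"].astype(np.uint8); print("stand",cv2.minAreaRect(np.argwhere(m)[:,::-1].astype(np.float32)))
s=eyes.regions_of(T,"lid_lip");print([ (x["p"],x["xy"],x["region"].sum()) for x in s])
a=cv2.resize(S["image"][80:300,180:440],None,fx=3,fy=2.7,interpolation=cv2.INTER_CUBIC)[:594]
t=T["image"]
save(T,"t1.png",(250,120,450,270),4);cv2.imwrite("pics/s1.png",a[:,:,::-1])
```

```text
chest [0.57  0.055 0.016] [array([-0.8, -0. ]), array([-0.6,  0.3])]
lid_hinge [0.561 0.127 0.139] [array([-1.8, -0.1]), array([-1.3,  0.6])]
lid_lip [0.563 0.166 0.34 ] [array([-1.5, -0.1]), array([-1. ,  0.4])]
chest_peg [ 0.672 -0.054  0.083] [array([ 1.5, -0. ]), array([ 0.9, -0.7])]Traceback (most recent call last):
  File "<stdin>", line 6, in <module>
IndexError: list index out of range
```

Run:
```python
from h import *
np.set_printoptions(precision=3,suppress=True)
S=eyes.camera("scene");T=eyes.camera("top")
g=lambda p,n:[d["xy"] for d in eyes.landmark_of(p,n)[:5]]
for n in "chest lid_hinge lid_lip chest_peg stand tag_hole".split():
  for a in g(S,n):
    for b in g(T,n):
        X,e=tri([(S,a),(T,b)])
        if abs(e[0]).max()<4: print(n,np.round(a),np.round(b),X,e[0])
for n in ("chest","stand"):
  for x in eyes.regions_of(T,n)[:1]:
    print(n,cv2.minAreaRect(np.argwhere(x["region"])[:,::-1].astype(np.float32)))
a=cv2.resize(S["image"][80:300,180:440],None,fx=2.7,fy=2.7,interpolation=cv2.INTER_CUBIC)
save(T,"t1.png",(250,120,450,270),4);cv2.imwrite("pics/s1.png",a[:,:,::-1])
```

```text
chest [324. 237.] [305. 192.] [ 0.559  0.057 -0.006] [1.8 0.1]
lid_hinge [351. 225.] [279. 182.] [0.566 0.131 0.153] [0.3 0. ]
lid_lip [376. 187.] [262. 172.] [0.564 0.161 0.333] [-3.2 -0.3]
chest_peg [260. 233.] [343. 156.] [ 0.666 -0.059  0.077] [ 2. -0.]
stand [241. 153.] [428. 224.] [ 0.458 -0.328 -0.018] [-2.9 -0.1]
tag_hole [258. 111.] [429. 264.] [ 0.339 -0.323  0.061] [1. 0.]
tag_hole [258. 111.] [393. 207.] [ 0.488 -0.177  0.27 ] [-2.4 -0.1]
tag_hole [201. 155.] [436. 187.] [ 0.57  -0.338  0.087] [0.1 0. ]
tag_hole [230. 134.] [431. 226.] [ 0.458 -0.328  0.069] [1.4 0. ]
tag_hole [254. 163.] [429. 264.] [ 0.332 -0.405 -0.271] [ 2.9 -0. ]
tag_hole [254. 163.] [393. 207.] [ 0.507 -0.21   0.069] [-0.4 -0. ]
chest ((296.6484375, 184.33316040039062), (86.50099182128906, 105.07001495361328), 13.045637130737305)
stand ((295.99017333984375, 184.46737670898438), (87.81128692626953, 105.93885803222656), 14.198554992675781)
```

View pics/t1.png

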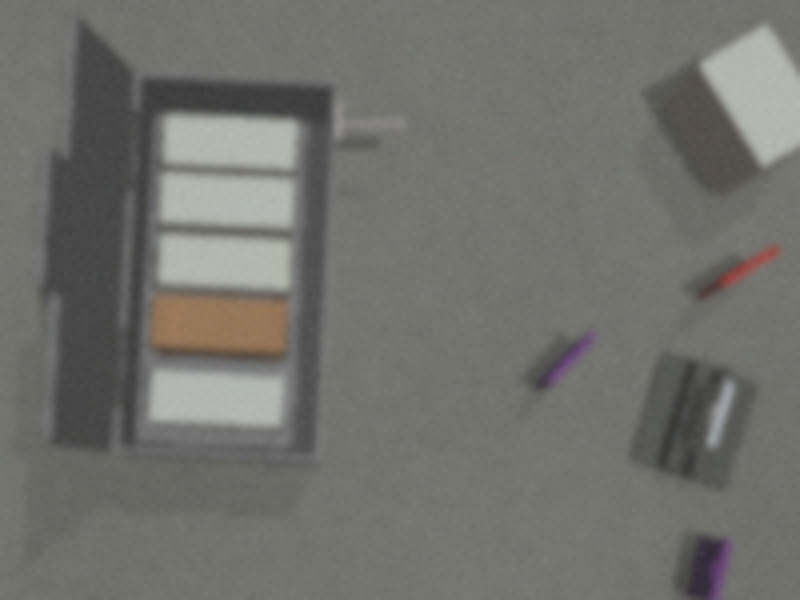

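View pics/s1.png

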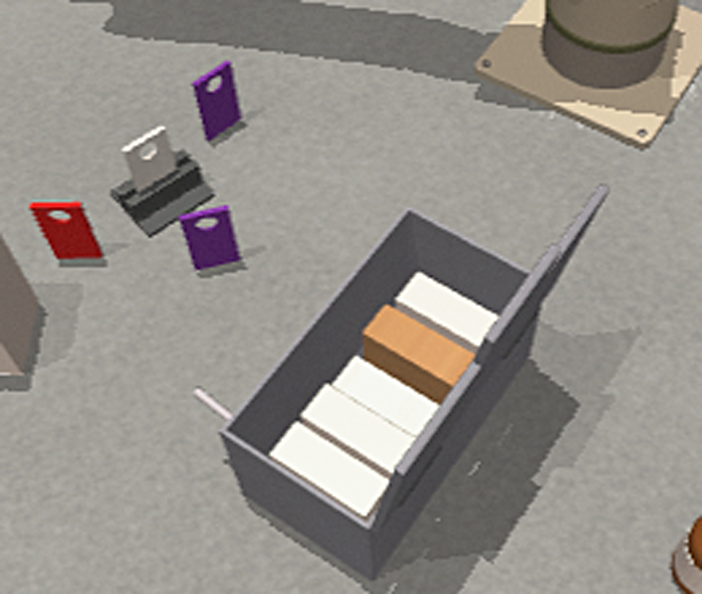

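Run:
```python
from h import *
np.set_printoptions(precision=3,suppress=True)
T=eyes.camera("top")
f=lambda L,z:np.array([onplane(T,(250+(u+.5)/4-.5,120+(v+.5)/4-.5),z)[:2] for u,v in L])
def q(n,P): 
    print(n,P.ravel(),"c",P.mean(0))
    for i in range(len(P)):
        d=P[(i+1)%len(P)]-P[i];print("  ",np.linalg.norm(d),np.degrees(np.arctan2(d[1],d[0])))
q("chest",f([(333,87),(317,460),(122,450),(142,79)],.14))
q("stand",f([(663,352),(757,380),(722,488),(630,462)],.032))
q("tag",f([(731,378),(714,447)],.096))
q("peg",f([(340,124),(405,123)],.108))
```

```text
chest [ 0.692 -0.022  0.419 -0.016  0.423  0.125  0.695  0.119] c [0.557 0.051]
   0.27326423492779756 178.77694592305747
   0.14063573600454812 88.41484550567915
   0.27235068891252356 -1.2504806475762775
   0.14050255977281342 -91.21294608205032
stand [ 0.512 -0.285  0.491 -0.359  0.407 -0.331  0.425 -0.26 ] c [ 0.459 -0.309]
   0.07590889540981167 -105.44827385350176
   0.08874845661858394 162.12926894826649
   0.07359385894349943 75.50213837231462
   0.08990116168276459 -16.357125275003494
tag [ 0.488 -0.323  0.436 -0.311] c [ 0.462 -0.317]
   0.0531084792551541 166.25012857056038
   0.0531084792551541 -13.749871429439636
peg [ 0.671 -0.028  0.673 -0.077] c [ 0.672 -0.053]
   0.04874276507647174 -87.86499689455455
   0.04874276507647174 92.13500310544545
```

```bash
cat >> h.py <<'E'
np.set_printoptions(precision=3,suppress=True)
cx=np.array([.024,.9997,0]);cz=np.array([0,0,1.]);H=np.array([.559,.126,.14])
def lidpose(th,ins=.028,n_off=.004):
    d=-np.cos(th)*cx+np.sin(th)*cz; n=np.sin(th)*cx+np.cos(th)*cz
    z=-d;y=-n;x=np.cross(y,z)
    return H+d*(.195-ins)+n*n_off, np.stack([x,y,z],1)
def rel(p,Rm,base=None):
    s=r.read_state()
    p0,R0=base or (s["ee_pos"],Ro.from_quat(s["eef_rot"]).as_matrix())
    return np.r_[R0.T@(p-p0)/.2, Ro.from_matrix(R0.T@Rm).as_rotvec()/(np.pi/2)]
E
python3 - <<'E'
from h import *
p,R=lidpose(1.745,-.03); print(p,rel(p,R))
E
```

```text
[0.56  0.169 0.361] [ 2.924 -3.052 -0.692 -0.11  -0.019  0.217]
```

Request:
play_rows --pt "0.15 -0.15 -0.2 0 0 0 60" --pt "0.35 -0.35 -0.4 0 0 0 60" --pt "0.55 -0.55 -0.6 0 0 0 60" --pt "0.75 -0.75 -0.8 0 0 0 60" --pt "0.9 -0.95 -0.95 0 0 0 60"

```text
time: 3.28
ee_pos: [0.3028, -0.368, 0.4054]
eef_rot: [0.987, 0.158, 0.0, 0.0]
ft_force: [0.9, -1.1, -0.5]
width: 0.0536
```

Request:
play_rows --pt "0.2 -0.2 0 0 0 0.05 60" --pt "0.4 -0.4 0 0 0 0.1 60" --pt "0.6 -0.6 0 0 0 0.15 60" --pt "0.8 -0.8 0 0 0 0.217 60" --pt "1 -1 0 0 0 0.217 60"

```text
time: 3.9
ee_pos: [0.4301, -0.1154, 0.4043]
eef_rot: [1.0, -0.012, 0.0, 0.0]
ft_force: [1.1, 0.0, -0.8]
width: 0.052
```

Run:
```python
from h import *
p,R=lidpose(1.745,-.06); print(p,rel(p,R))
p,R=lidpose(0,-.04); print(p,rel(p,R))
print(r.read_state()["joint_positions"])
```

```text
[0.56  0.174 0.39 ] [ 0.614 -1.463  0.069 -0.11  -0.    -0.001]
[ 0.553 -0.109  0.144] [ 0.614 -0.049  1.302  1.    -0.001 -0.   ]
[ 0.776 -0.083 -0.561  1.539 -0.044  1.672 -1.384]
```

Request:
play_rows --pt "0.1 -0.2 0 0 0 0 50" --pt "0.2 -0.4 0 0 0 0 50" --pt "0.3 -0.6 0 0 0 0 50" --pt "0.45 -0.8 0 -0.05 0 0 50" --pt "0.6 -1 0 -0.11 0 0 50"

```text
time: 4.53
ee_pos: [0.5555, 0.0799, 0.4048]
eef_rot: [0.996, -0.013, 0.0, 0.088]
ft_force: [0.4, -1.9, 1.2]
width: 0.0438
```

Run:
```python
from h import *
p,R=lidpose(1.745,-.04); print(p,rel(p,R))
```

```text
[0.56  0.171 0.371] [ 0.01  -0.477  0.088  0.001 -0.001 -0.002]
```

Request:
play_rows --pt "0 -0.25 0 0 0 0 50" --pt "0.01 -0.48 0 0 0 0 50" --pt "0.01 -0.48 0.09 0 0 0 50"

```text
time: 4.9
ee_pos: [0.5573, 0.1765, 0.3692]
eef_rot: [0.996, -0.008, -0.001, 0.085]
ft_force: [0.4, 0.2, -0.1]
width: 0.0435
```

Run:
```python
from h import *
p,R=lidpose(1.745,.028); print(p,rel(p,R))
W=eyes.camera("wrist");S=eyes.camera("scene");T=eyes.camera("top")
c=[(n,x["xy"]) for n,P in (("S",S),("T",T),("W",W)) for x in eyes.landmark_of(P,"lid_lip")[:1]];print(c)
d={"S":S,"T":T,"W":W}
print(tri([(d[n],x) for n,x in c]))
X,_=lidpose(1.745,0);print(X,proj(S,X),proj(T,X),proj(W,X))
a=cv2.resize(S["image"][100:260,260:460],None,fx=2,fy=2,interpolation=cv2.INTER_CUBIC)
b=cv2.resize(W["image"],(400,250))
cv2.imwrite("pics/p1.png",np.vstack([a[:320],b])[:,:,::-1])
```

```text
[0.56  0.159 0.304] [ 0.014  0.031  0.337 -0.003 -0.     0.005]
[('S', [374.2, 188.3]), ('T', [259.7, 172.4]), ('W', [326.6, 218.0])]
(array([0.564, 0.164, 0.332]), [array([-0.2, -0.4]), array([-0.8,  0.6]), array([ 1.7, -2.8])])
[0.56  0.164 0.331] [375.073 186.204] [258.916 174.819] [328.464 220.823]
```

View pics/p1.png

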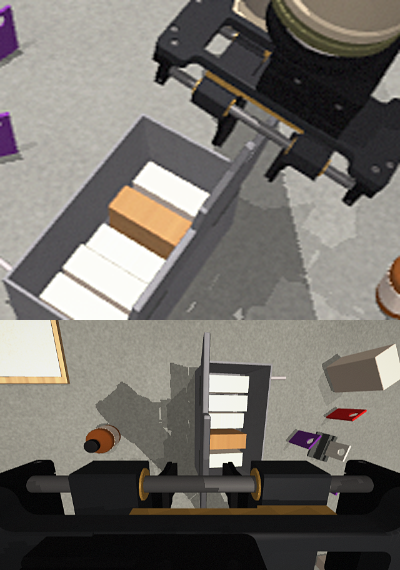

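The picture shows the lid lip between the open fingers in both views, centred as computed. I'll descend and grip.

Request:
play_rows --pt "0.01 0.03 0.1 0 0 0 50" --pt "0.015 0.03 0.22 0 0 0 50" --pt "0.015 0.03 0.34 0 0 0 50" --pt "0.015 0.03 0.34 0 0 0 5" --pt "0.015 0.03 0.34 0 0 0 0" --squeeze 6

```text
time: 5.82
ee_pos: [0.5613, 0.1538, 0.3053]
eef_rot: [0.996, -0.012, -0.0, 0.086]
ft_force: [0.2, -0.4, -0.2]
width: 0.0307
```

Request:
play_rows --pt "0 0 0 0 0 0 0" --pt "0 0 0 0 0 0 0"

```text
time: 6.08
ee_pos: [0.5611, 0.1545, 0.3046]
eef_rot: [0.996, -0.011, -0.0, 0.086]
ft_force: [-0.1, 3.1, 0.9]
width: 0.011
```

```bash
cat >> h.py <<'E'
def arc(ths,tools,ins=.028,off=0):
    # rows relative to the current pose; th lid angles, tools tool angles (deg)
    for a,b in zip(ths,tools):
        p,_=lidpose(np.radians(a),ins,.004+off);_,R=lidpose(np.radians(b)); print(a,b,rel(p,R))
E
python3 - <<'E'
from h import *
s=r.read_state();p=s["ee_pos"]-H;print(p, s["ft_force"], s["width"])
for t in (95,98,100,102): print(t,lidpose(np.radians(t))[0]-s["ee_pos"])
arc([95,90,85,80,75],[95,90,85,80,75])
E
```

```text
[0.002 0.029 0.165] [-0.095  3.078  0.926] 0.011045805155201949
95 [-0.002 -0.01   0.001]
98 [-0.001 -0.001  0.   ]
100 [-0.001  0.004 -0.001]
102 [-0.001  0.01  -0.002]
95 95 [-0.007  0.051  0.002  0.054 -0.001  0.001]
90 90 [-0.007  0.123  0.009  0.109 -0.001  0.001]
85 85 [-0.007  0.195  0.023  0.165 -0.001  0.001]
80 80 [-0.008  0.265  0.043  0.22  -0.001  0.001]
75 75 [-0.008  0.333  0.069  0.276 -0.001  0.001]
```

Request:
play_rows --pt "0 0.05 0 0.055 0 0 0" --pt "0 0.12 0.01 0.11 0 0 0" --pt "0 0.195 0.023 0.165 0 0 0" --pt "0 0.265 0.043 0.22 0 0 0" --pt "0 0.333 0.069 0.276 0 0 0"

```text
time: 6.7
ee_pos: [0.5583, 0.0865, 0.3016]
eef_rot: [0.991, -0.011, 0.001, -0.132]
ft_force: [-1.4, 4.0, -7.0]
width: 0.0083
```

Run:
```python
from h import *
s=r.read_state();print(s["ee_pos"], s["ft_force"], s["width"],s["joint_positions"])
arc([75,70,65,60,56,52],[75,70,65,60,56,52])
```

```text
[0.558 0.086 0.302] [-1.356  3.966 -6.983] 0.008305680069532523 [ 0.69   0.264 -0.913  1.501 -0.05   1.419 -1.786]
75 75 [-0.001 -0.002 -0.003 -0.001  0.001  0.001]
70 70 [-0.002  0.071 -0.002  0.054  0.001  0.001]
65 65 [-0.002  0.143  0.006  0.11   0.001  0.001]
60 60 [-0.002  0.215  0.019  0.165  0.001  0.001]
56 56 [-0.002  0.271  0.035  0.21   0.001  0.001]
52 52 [-0.002  0.326  0.055  0.254  0.002  0.001]
```

Request:
play_rows --pt "0 0.07 0 0.054 0 0 0" --pt "0 0.143 0.006 0.11 0 0 0" --pt "0 0.215 0.019 0.165 0 0 0" --pt "0 0.271 0.035 0.21 0 0 0" --pt "0 0.326 0.055 0.254 0 0 0" --squeeze 8

```text
time: 7.32
ee_pos: [0.5569, 0.0265, 0.2737]
eef_rot: [0.946, -0.01, 0.003, -0.325]
ft_force: [-1.2, 7.9, -6.6]
width: 0.0079
```

Run:
```python
from h import *
s=r.read_state();print(s["ee_pos"], s["ft_force"], s["width"],s["joint_positions"])
arc([52,48,44,40,36,32],[52,48,45,42,39,36])
```

```text
[0.557 0.026 0.274] [-1.199  7.903 -6.602] 0.0079188092801158 [ 0.972  0.394 -0.908  1.567 -0.359  1.392 -1.421]
52 52 [-0.001 -0.001 -0.002  0.     0.002  0.001]
48 48 [-0.001  0.058 -0.001  0.045  0.002  0.001]
44 45 [-0.002  0.116  0.004  0.078  0.002  0.001]
40 42 [-0.002  0.173  0.013  0.111  0.002  0.001]
36 39 [-0.002  0.23   0.025  0.145  0.002  0.001]
32 36 [-0.002  0.286  0.042  0.178  0.002  0.001]
```

Request:
play_rows --pt "0 0.058 0 0.045 0 0 0" --pt "0 0.116 0.004 0.084 0 0 0" --pt "0 0.173 0.013 0.125 0 0 0" --pt "0 0.23 0.025 0.165 0 0 0" --pt "0 0.286 0.042 0.2 0 0 0"

```text
time: 7.95
ee_pos: [0.5559, -0.0128, 0.232]
eef_rot: [0.883, -0.009, 0.004, -0.469]
ft_force: [-2.2, 8.9, -5.6]
width: 0.008
```

```bash
cat >> h.py <<'E'
def arc2(ths,tools,ins=.028,piv=.014):
    for a,b in zip(ths,tools):
        p,_=lidpose(np.radians(a),piv);_,R=lidpose(np.radians(b)); print(a,b,rel(p+R[:,2]*(ins-piv),R))
E
python3 - <<'E'
from h import *
s=r.read_state();print(s["ee_pos"], s["ft_force"], s["width"],s["joint_positions"])
arc2([32,32,29,26,23,20,17],[32,34,32,31,30,29,28])
E
```

```text
[ 0.556 -0.013  0.232] [-2.232  8.859 -5.629] 0.008025059943943327 [ 1.086  0.628 -0.893  1.574 -0.476  1.419 -1.217]
32 32 [-0.001  0.002 -0.002  0.022  0.003  0.001]
32 34 [-0.001  0.005 -0.002  0.     0.003  0.001]
29 32 [-0.001  0.049 -0.001  0.022  0.003  0.001]
26 31 [-0.001  0.095  0.004  0.033  0.003  0.001]
23 30 [-0.001  0.141  0.01   0.045  0.003  0.001]
20 29 [-0.001  0.186  0.019  0.056  0.003  0.001]
17 28 [-0.001  0.231  0.031  0.067  0.003  0.001]
```

Request:
play_rows --pt "0 0.049 0 0.022 0 0 0" --pt "0 0.095 0.004 0.033 0 0 0" --pt "0 0.141 0.01 0.045 0 0 0" --pt "0 0.186 0.019 0.056 0 0 0" --pt "0 0.231 0.031 0.067 0 0 0" --squeeze 4

```text
time: 8.57
ee_pos: [0.5564, -0.0352, 0.1906]
eef_rot: [0.858, -0.009, 0.006, -0.514]
ft_force: [-3.4, 3.8, 0.1]
width: 0.0123
```

Run:
```python
from h import *
s=r.read_state();print(s["ee_pos"], s["ft_force"], s["width"],s["joint_positions"])
arc2([17,15,12,9,6,3],[28,28,28,28,28,28])
```

```text
[ 0.556 -0.035  0.191] [-3.405  3.77   0.111] 0.012338694881255415 [ 1.104  0.757 -0.864  1.561 -0.476  1.421 -1.134]
17 28 [-0.006 -0.002  0.008  0.002  0.001  0.001]
15 28 [-0.006  0.029  0.014  0.002  0.001  0.001]
12 28 [-0.006  0.075  0.025  0.002  0.001  0.001]
9 28 [-0.006  0.121  0.039  0.002  0.001  0.001]
6 28 [-0.006  0.165  0.054  0.002  0.001  0.001]
3 28 [-0.006  0.209  0.072  0.002  0.001  0.001]
```

Request:
play_rows --pt "0 0.03 0.01 0 0 0 0" --pt "0 0.07 0.022 0 0 0 0" --pt "0 0.11 0.033 0 0 0 0" --pt "0 0.145 0.045 0 0 0 0" --pt "0 0.175 0.055 0 0 0 0"

```text
time: 9.2
ee_pos: [0.5568, -0.0424, 0.1545]
eef_rot: [0.858, -0.01, 0.006, -0.514]
ft_force: [-1.1, -1.7, 0.9]
width: 0.0171
```

Run:
```python
from h import *
s=r.read_state();print(s["ee_pos"], s["ft_force"], s["width"],s["joint_positions"])
arc2([5,3,1,0],[28]*4)
S=eyes.camera("scene")
save(S,"p2.png",(180,100,440,300),2)
```

```text
[ 0.557 -0.042  0.154] [-1.14  -1.668  0.881] 0.017107380999470116 [ 1.095  0.808 -0.839  1.564 -0.448  1.39  -1.099]
5 28 [-0.009  0.004  0.006  0.002 -0.     0.   ]
3 28 [-0.009  0.033  0.019  0.002 -0.     0.   ]
1 28 [-0.009  0.062  0.032  0.002 -0.     0.   ]
0 28 [-0.009  0.076  0.039  0.002 -0.     0.   ]
```

View pics/p2.png

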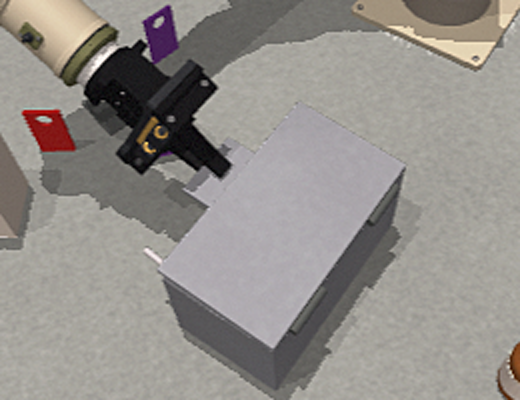

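The lid is nearly shut, with the fingers holding its lip at (225,165) in the crop. I'll ease it down the last few degrees.

Request:
play_rows --pt "0 0.02 0.01 0 0 0 0" --pt "0 0.04 0.02 0 0 0 0" --pt "0 0.06 0.03 0 0 0 0" --pt "0 0.075 0.037 0 0 0 0" --pt "0 0.085 0.042 0 0 0 0"

```text
time: 9.88
ee_pos: [0.5569, -0.043, 0.1377]
eef_rot: [0.857, -0.01, 0.007, -0.515]
ft_force: [-2.8, -10.8, 14.2]
width: 0.0221
```

Run:
```python
from h import *
s=r.read_state();print(s["ee_pos"], s["ft_force"], s["width"])
arc2([0,-1],[28]*2)
```

```text
[ 0.557 -0.043  0.138] [ -2.752 -10.793  14.224] 0.022123249406889065
0 28 [-0.01   0.     0.002  0.001 -0.     0.001]
-1 28 [-0.01   0.014  0.009  0.001 -0.     0.001]
```

Request:
play_rows --pt "0 0 0 0 0 0 30" --pt "0 0 0 0 0 0 38" --pt "0 0 0 0 0 0 45" --pt "0 0 0 0 0 0 50" --pt "0 0 -0.1 0 0 0 50"

```text
time: 10.5
ee_pos: [0.5552, -0.0588, 0.1452]
eef_rot: [0.858, -0.009, 0.005, -0.514]
ft_force: [0.5, -0.7, 0.3]
width: 0.0426
```

Request:
play_rows --pt "0 0 -0.15 0 0 0 55" --pt "0 0 -0.35 0 0 0 55" --pt "0 0 -0.6 0 0 0 55" --pt "0 0 -0.85 0 0 0 55" --pt "0 0 -0.85 0 0 0 55"

```text
time: 11.12
ee_pos: [0.553, -0.2139, 0.2263]
eef_rot: [0.859, -0.012, 0.008, -0.513]
ft_force: [-0.5, 0.6, 0.7]
width: 0.0475
```

Run:
```python
from h import *
s=r.read_state();print(s["ee_pos"], s["ft_force"], s["width"],s["joint_positions"])
S=eyes.camera("scene");T=eyes.camera("top")
g=lambda p,n:[d["xy"] for d in eyes.landmark_of(p,n)[:5]]
for n in "lid_lip chest_peg tag_hole".split():
  for a in g(S,n):
    for b in g(T,n):
        X,e=tri([(S,a),(T,b)])
        if abs(e[0]).max()<4: print(n,np.round(a),np.round(b),X,e[0])
save(S,"p3.png",(160,80,420,300),2.5)
```

```text
[ 0.553 -0.214  0.226] [-0.48   0.584  0.682] 0.04748435159583446 [ 1.145  0.877 -0.77   1.201 -0.391  1.744 -1.134]
lid_lip [285. 185.] [351. 190.] [ 0.548 -0.074  0.125] [-1.7 -0.1]
chest_peg [258. 232.] [344. 153.] [ 0.671 -0.059  0.089] [ 1.6 -0. ]
tag_hole [258. 110.] [392. 208.] [ 0.486 -0.175  0.273] [-1.6 -0.1]
tag_hole [258. 110.] [430. 263.] [ 0.342 -0.324  0.066] [0. 0.]
tag_hole [255. 164.] [392. 208.] [ 0.505 -0.207  0.067] [-0.2 -0. ]
tag_hole [255. 164.] [430. 263.] [ 0.332 -0.406 -0.275] [1.3 0. ]
tag_hole [234. 134.] [431. 222.] [ 0.463 -0.318  0.08 ] [-1.7 -0.1]
tag_hole [234. 134.] [421. 220.] [ 0.472 -0.292  0.104] [1.8 0. ]
```

View pics/p3.png

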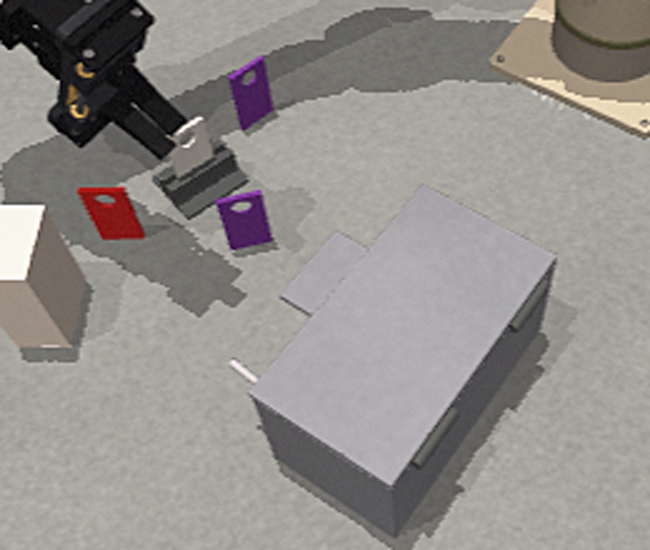

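The lid lies flat and shut. Next, the tag, with an edge grip across its 50 mm width and the tool tilted about 20° so that the body stays clear of the lid at the peg.

```bash
cat >> h.py <<'E'
K=np.array([0,0,1.])
def tagpose(hole,yaw,t=20,back=0,up=.003):
    u=np.array([np.cos(yaw),np.sin(yaw),0]);n=np.array([-u[1],u[0],0]);t=np.radians(t)
    z=np.sin(t)*n-np.cos(t)*K; R=np.stack([np.cross(u,z),u,z],1)
    return np.array(hole)+K*up+z*(.019-back),R
E
python3 - <<'E'
from h import *
p,R=tagpose((.462,-.318,.079),np.radians(-16),20,.13); print(p,rel(p,R))
E
```

```text
[ 0.452 -0.354  0.186] [-0.488  0.52  -0.555 -0.435 -0.269 -0.825]
```

Request:
play_rows --pt "0 -0.1 -0.2 -0.05 -0.03 -0.09 60" --pt "-0.1 -0.05 -0.4 -0.1 -0.06 -0.19 80" --pt "-0.2 0 -0.55 -0.155 -0.095 -0.29 100" --pt "-0.3 0.1 -0.65 -0.21 -0.13 -0.39 100" --pt "-0.4 0.2 -0.65 -0.26 -0.16 -0.49 100"

```text
time: 12.3
ee_pos: [0.4694, -0.3432, 0.2518]
eef_rot: [0.877, 0.374, 0.091, -0.289]
ft_force: [0.1, -0.7, 0.5]
width: 0.083
```

Run:
```python
from h import *
print(r.read_state()["joint_positions"])
p,R=tagpose((.462,-.318,.079),np.radians(-16),20,.13); print(p,rel(p,R))
```

```text
[ 1.265  0.74  -0.872  1.13   0.026  1.833 -0.318]
[ 0.452 -0.354  0.186] [-0.22   0.112  0.24  -0.173 -0.107 -0.331]
```

Request:
play_rows --pt "-0.04 0.02 0 -0.04 -0.027 -0.08 100" --pt "-0.1 0.05 0.05 -0.085 -0.053 -0.165 100" --pt "-0.16 0.08 0.1 -0.13 -0.08 -0.25 100" --pt "-0.2 0.1 0.18 -0.173 -0.107 -0.331 100" --pt "-0.22 0.112 0.24 -0.173 -0.107 -0.331 100"

```text
time: 12.92
ee_pos: [0.4504, -0.3523, 0.1861]
eef_rot: [0.788, 0.59, 0.137, -0.107]
ft_force: [0.1, -1.0, 0.0]
width: 0.0874
```

Run:
```python
from h import *
p,R=tagpose((.462,-.318,.079),np.radians(-16),20,.0); print(p,rel(p,R),r.read_state()["joint_positions"])
W=eyes.camera("wrist")
print([(x["p"],x["xy"]) for x in eyes.landmark_of(W,"tag_hole")[:4]])
u=np.array([np.cos(np.radians(-16)),np.sin(np.radians(-16)),0])
for d in (-.025,.025): print(proj(W,np.array([.462,-.318,.096])+u*d))
print(proj(W,(.462,-.318,.079)))
save(W,"w1.png")
```

```text
[ 0.464 -0.312  0.064] [-0.008  0.011  0.646 -0.003 -0.    -0.004] [ 1.496  0.581 -1.023  1.487  0.153  1.426  0.217]
[(0.93, [328.9, 91.4]), (0.9, [211.6, 233.5]), (0.75, [323.2, 198.6]), (0.73, [433.4, 194.0])]
[293.659 200.652]
[347.624 200.415]
[320.647 202.331]
```

View pics/w1.png

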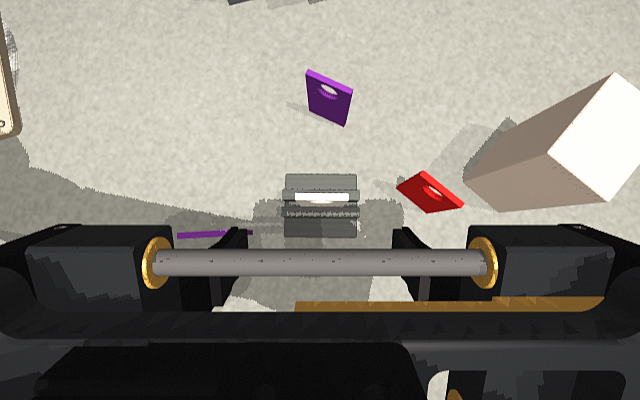

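The wrist view shows the aluminium tag's top edge at (294–349, ~197), about 3 px from my prediction and square to the jaws. I'll descend and grip.

Request:
play_rows --pt "0 0.01 0.2 0 0 0 100" --pt "0 0.01 0.4 0 0 0 100" --pt "0 0.01 0.55 0 0 0 100" --pt "0 0.01 0.645 0 0 0 100" --pt "0 0.01 0.645 0 0 0 70"

```text
time: 13.65
ee_pos: [0.4651, -0.31, 0.0645]
eef_rot: [0.788, 0.59, 0.138, -0.108]
ft_force: [-0.1, -0.3, 0.3]
width: 0.0827
```

Request:
play_rows --pt "0 0 0 0 0 0 55" --pt "0 0 0 0 0 0 40" --pt "0 0 0 0 0 0 30" --pt "0 0 0 0 0 0 30" --pt "0 0 0 0 0 0 30" --squeeze 15

```text
time: 14.28
ee_pos: [0.4651, -0.3107, 0.0654]
eef_rot: [0.788, 0.591, 0.138, -0.107]
ft_force: [-1.5, 0.3, 2.7]
width: 0.0495
```

Run:
```python
from h import *
s=r.read_state();R=Ro.from_quat(s["eef_rot"]).as_matrix();print(s["ee_pos"],s["ft_force"],s["width"],R.T@K)
p,Rm=tagpose((.463,-.316,.079),np.radians(-16),20,.0);print(s["ee_pos"]-R[:,2]*.019)
print(rel(s["ee_pos"]+K*.08,R))
```

```text
[ 0.465 -0.311  0.065] [-1.536  0.29   2.683] 0.04953657080794659 [ 0.343 -0.005 -0.939]
[ 0.463 -0.317  0.083]
[ 0.137 -0.002 -0.376  0.     0.     0.   ]
```

Request:
play_rows --pt "0.03 0 -0.085 0 0 0 30" --pt "0.07 0 -0.19 0 0 0 30" --pt "0.11 0 -0.3 0 0 0 30" --pt "0.15 0 -0.41 0 0 0 30" --pt "0.19 0 -0.52 0 0 0 30"

```text
time: 14.9
ee_pos: [0.4658, -0.3107, 0.1782]
eef_rot: [0.788, 0.591, 0.138, -0.106]
ft_force: [0.4, -0.4, -0.8]
width: 0.0496
```

Run:
```python
from h import *
s=r.read_state();R=Ro.from_quat(s["eef_rot"]).as_matrix();g=s["ee_pos"]-R[:,2]*.019-K*.003
print(s["ee_pos"],s["ft_force"],s["width"],"hole",g)
S=eyes.camera("scene");T=eyes.camera("top")
for p in(S,T): print(proj(p,g),[(x["p"],x["xy"]) for x in eyes.landmark_of(p,"tag_hole")[:5]])
print(proj(S,g-K*.073))
# peg in chest frame: base at wall (dx=-75), mid -99, tip -123
C=np.array([.557,.051,0])
for d,z in ((-.075,.100),(-.099,.108),(-.123,.116)):
    P=C+d*cx+np.array([.9997,-.024,0])*.115+K*z;print(P,proj(S,P),proj(T,P))
P=C-.135*cx+np.array([.9997,-.024,0])*.115+K*.118
p,Rm=tagpose(P,np.arctan2(-.024,1),20);print(rel(p,Rm))
a=cv2.resize(S["image"][70:270,150:350],None,fx=2.9,fy=2.9,interpolation=cv2.INTER_CUBIC);cv2.imwrite("pics/p4.png",a[:,:,::-1])
```

```text
[ 0.466 -0.311  0.178] [ 0.373 -0.443 -0.804] 0.04961413851149329 hole [ 0.464 -0.317  0.193]
[223.334 105.551] [(0.95, [222.6, 105.6]), (0.87, [257.7, 112.7]), (0.75, [256.2, 163.2]), (0.69, [202.2, 157.6])]
[438.267 220.437] [(0.58, [441.4, 220.4]), (0.53, [388.3, 210.0]), (0.44, [438.3, 187.2]), (0.43, [429.8, 263.6])]
[229.634 124.878]
[ 0.67  -0.027  0.1  ] [269.83  236.641] [334.083 151.519]
[ 0.67  -0.051  0.108] [261.357 229.996] [342.135 151.345]
[ 0.669 -0.075  0.116] [252.889 223.355] [350.284 151.169]
[ 1.183  0.655  0.818  0.054 -0.001 -0.156]
```

View pics/p4.png

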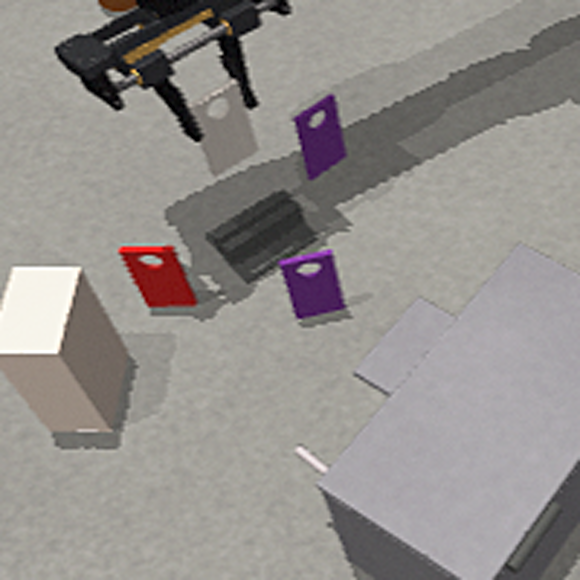

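The tag is held upright, and its hole at (222.6,105.6) matches the prediction. The peg tip shows at full-image (253,225), so the peg is about 2 mm further in +x than modelled.

```bash
cat >> h.py <<'E'
def pegh(d,z,dx=.0015): return np.array([.557+dx,.051,0])-d*cx+np.array([.9997,-.024,0])*.115+K*z
def pp(d,z,t=20): 
    p,R=tagpose(pegh(d,z),np.arctan2(-.024,1),t); return rel(p,R)
E
python3 - <<'E'
from h import *
print(pp(.16,.185),pp(.16,.123),r.read_state()["joint_positions"])
E
```

```text
[ 1.186  0.693  0.462  0.054 -0.001 -0.156] [ 1.08   0.694  0.754  0.054 -0.001 -0.156] [ 1.474  0.554 -1.046  1.553  0.134  1.369  0.166]
```

Request:
play_rows --pt "0.15 0.09 0.05 0.007 0 -0.02 30" --pt "0.36 0.21 0.12 0.016 0 -0.047 30" --pt "0.57 0.33 0.2 0.026 0 -0.074 30" --pt "0.79 0.46 0.3 0.036 0 -0.1 30" --pt "0.98 0.57 0.38 0.045 0 -0.13 30"

```text
time: 15.72
ee_pos: [0.6343, -0.1389, 0.1701]
eef_rot: [0.719, 0.673, 0.127, -0.121]
ft_force: [0.1, -1.6, 0.4]
width: 0.0495
```

Run:
```python
from h import *
print(r.read_state()["width"],pp(.16,.185),pp(.16,.123),r.read_state()["joint_positions"])
```

```text
0.04953711351381303 [ 0.169  0.166  0.061  0.007 -0.002 -0.025] [ 0.062  0.167  0.352  0.007 -0.002 -0.025] [ 0.98   0.718 -1.03   1.353  0.252  1.381 -0.036]
```

Request:
play_rows --pt "0.1 0.1 0.03 0.005 0 -0.02 30" --pt "0.165 0.166 0.06 0.007 0 -0.025 30" --pt "0.11 0.167 0.2 0.007 0 -0.025 30" --pt "0.062 0.167 0.352 0.007 0 -0.025 30" --pt "0.062 0.167 0.352 0.007 0 -0.025 30"

```text
time: 16.35
ee_pos: [0.6674, -0.1071, 0.106]
eef_rot: [0.705, 0.687, 0.124, -0.124]
ft_force: [0.4, -0.7, 0.0]
width: 0.05
```

Run:
```python
from h import *
s=r.read_state();R=Ro.from_quat(s["eef_rot"]).as_matrix();g=s["ee_pos"]-R[:,2]*.019-K*.003
print(s["ft_force"],s["width"],"hole",g,pp(.16,.123))
S=eyes.camera("scene");T=eyes.camera("top");W=eyes.camera("wrist")
for p in(S,T,W): print(proj(p,g),[(round(x["p"],2),x["xy"]) for x in eyes.landmark_of(p,"tag_hole")[:4]],[(round(x["p"],2),x["xy"]) for x in eyes.landmark_of(p,"chest_peg")[:2]],proj(p,pegh(.099,.108)))
a=cv2.resize(S["image"][160:270,200:320],None,fx=4,fy=4,interpolation=cv2.INTER_CUBIC)
b=cv2.resize(T["image"][120:190,310:390],(480,420),interpolation=cv2.INTER_CUBIC)
cv2.imwrite("pics/p5.png",np.hstack([a[:420],b])[:,:,::-1][:,:800])
```

```text
[ 0.372 -0.695  0.049] 0.050002269851878105 hole [ 0.667 -0.114  0.121] [ 0.013  0.012 -0.007 -0.002 -0.002 -0.002]
[240.074 214.006] [(0.79, [260.7, 111.2]), (0.7, [241.1, 216.5]), (0.43, [255.4, 162.5])] [(0.62, [257.8, 234.3])] [260.966 230.481]
[363.471 151.691] [(0.6, [363.1, 150.6]), (0.44, [430.0, 264.0]), (0.42, [389.6, 209.0]), (0.31, [426.8, 226.6])] [(0.8, [340.5, 150.4]), (0.52, [283.0, 181.7])] [342.144 150.853]
[314.284 256.894] [(0.82, [320.8, 251.5]), (0.69, [212.3, 85.8]), (0.41, [92.3, 172.4])] [(0.66, [317.2, 148.7])] [318.222 153.444]
```

View pics/p5.png

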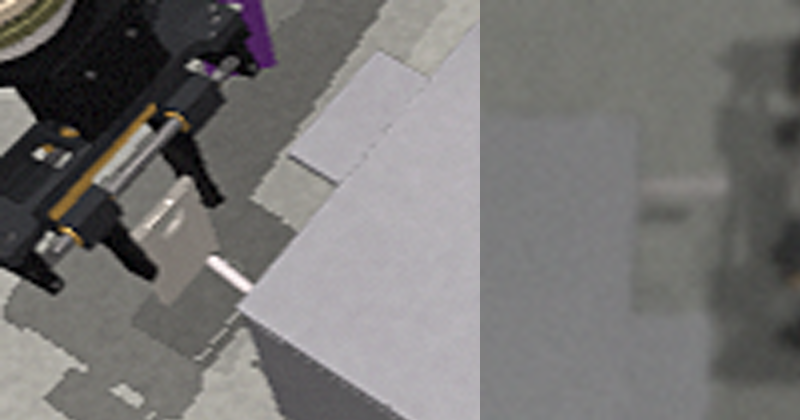

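Run:
```python
from h import *
h=lambda d,z:(lambda q:rel(*q))(tagpose(pegh(d,z,.0005),np.arctan2(-.024,1),20,up=.004))
for d,z in((.14,.1195),(.128,.118),(.118,.1145),(.108,.111),(.098,.108)): print(d,h(d,z))
```

```text
0.14 [ 0.097 -0.004  0.058  0.002 -0.001 -0.001]
0.128 [ 0.151 -0.005  0.085  0.002 -0.001 -0.001]
0.118 [ 0.191 -0.005  0.119  0.002 -0.001 -0.001]
0.108 [ 0.232 -0.005  0.153  0.002 -0.001 -0.001]
0.098 [ 0.274 -0.005  0.184  0.002 -0.001 -0.001]
```

Request:
play_rows --pt "0.05 0 0.03 0 0 0 30" --pt "0.1 0 0.058 0 0 0 30" --pt "0.15 0 0.085 0 0 0 30" --pt "0.19 0 0.118 0 0 0 30" --pt "0.19 0 0.118 0 0 0 30"

```text
time: 17.42
ee_pos: [0.6702, -0.0621, 0.0998]
eef_rot: [0.705, 0.688, 0.126, -0.122]
ft_force: [-0.2, 0.7, 0.3]
width: 0.0498
```

Run:
```python
from h import *
s=r.read_state();R=Ro.from_quat(s["eef_rot"]).as_matrix();g=s["ee_pos"]-R[:,2]*.019-K*.004
h=lambda d,z:(lambda q:rel(*q))(tagpose(pegh(d,z,.0005),np.arctan2(-.024,1),20,up=.004))
print(s["ft_force"],s["width"],g,h(.118,.1145),h(.097,.108))
S=eyes.camera("scene");T=eyes.camera("top")
a=cv2.resize(S["image"][180:260,210:290],(480,480),interpolation=cv2.INTER_CUBIC)
b=cv2.resize(T["image"][130:180,320:370],(300,300),interpolation=cv2.INTER_CUBIC)
c=np.zeros((480,780,3),np.uint8);c[:,:480]=a;c[:300,480:]=b
cv2.imwrite("pics/p6.png",c[:,:,::-1])
```

```text
[-0.215  0.671  0.329] 0.04975848441263013 [ 0.67  -0.069  0.114] [-0.004 -0.002 -0.006  0.001 -0.002 -0.   ] [ 0.083 -0.002  0.061  0.001 -0.002 -0.   ]
```

View pics/p6.png

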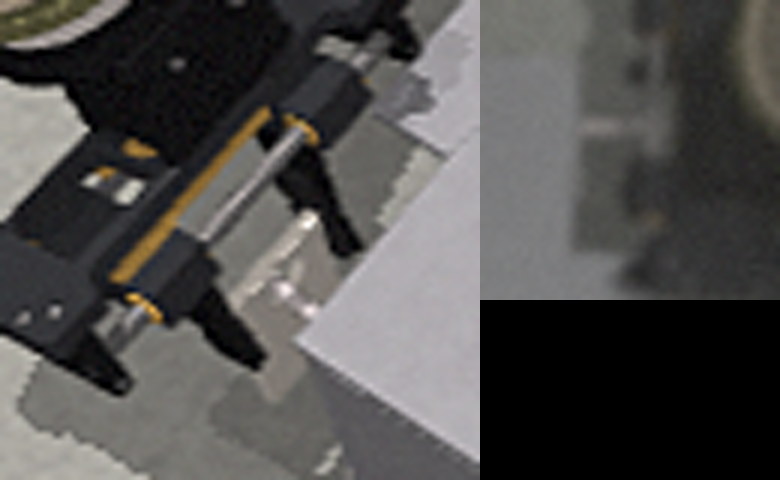

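The peg shows inside the tag's hole at crop (290,290), with no contact force. I'll slide it on further and lower it onto the peg.

Request:
play_rows --pt "0.04 0 0.03 0 0 0 30" --pt "0.08 0 0.058 0 0 0 30" --pt "0.075 0 0.072 0 0 0 30" --pt "0.07 0 0.085 0 0 0 30" --pt "0.07 0 0.085 0 0 0 30"

```text
time: 18.15
ee_pos: [0.6709, -0.045, 0.0886]
eef_rot: [0.706, 0.687, 0.126, -0.122]
ft_force: [0.7, -0.4, -0.2]
width: 0.0498
```

Request:
play_rows --pt "0 0 0 0 0 0 60" --pt "0 0 0 0 0 0 66" --pt "0 0 0 0 0 0 75" --pt "0 0 0 0 0 0 82" --pt "0 0 0 0 0 0 82"

```text
time: 18.77
ee_pos: [0.671, -0.0445, 0.0889]
eef_rot: [0.705, 0.687, 0.126, -0.121]
ft_force: [-0.1, 0.9, -0.4]
width: 0.0706
```

Request:
play_rows --pt "0 0 -0.08 0 0 0 82" --pt "0 0 -0.2 0 0 0 82" --pt "0 0 -0.4 0 0 0 82" --pt "0 0 -0.65 0 0 0 82" --pt "0 0 -0.95 0 0 0 82"

```text
time: 19.4
ee_pos: [0.6685, -0.1105, 0.2696]
eef_rot: [0.705, 0.687, 0.126, -0.122]
ft_force: [1.1, -0.6, 0.2]
width: 0.0714
```

Run:
```python
from h import *
s=r.read_state();print(s["ee_pos"],s["ft_force"],s["width"],s["time"])
S=eyes.camera("scene");T=eyes.camera("top");W=eyes.camera("wrist")
for p in(S,T,W): print([(round(x["p"],2),x["xy"]) for x in eyes.landmark_of(p,"tag_hole")[:4]],proj(p,pegh(.095,.1)))
a=cv2.resize(S["image"][100:280,180:380],(600,540),interpolation=cv2.INTER_CUBIC)
cv2.imwrite("pics/p7.png",a[:,:,::-1])
```

```text
[ 0.668 -0.111  0.27 ] [ 1.112 -0.586  0.238] 0.0714040190909793 19.4
[(0.9, [260.1, 109.3]), (0.83, [256.4, 163.2]), (0.64, [261.5, 232.2]), (0.63, [202.5, 158.5])] [262.797 232.829]
[(0.49, [426.8, 265.8]), (0.49, [387.1, 207.7]), (0.46, [342.2, 152.7])] [340.716 151.328]
[(0.66, [318.3, 183.4])] [315.395 183.609]
```

View pics/p7.png

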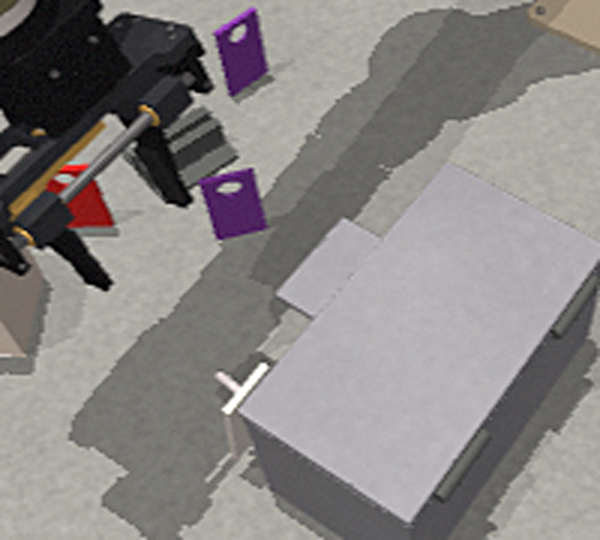

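The tag hangs on the peg: its top edge is at crop (245,388) with the peg end poking out at (222,378). The lid is shut and the gripper is clear.

```bash
python3 -c "
from h import *
print(job.close_job())"
```

```text
the job is handed in; nothing more can be done
None
```

I closed the chest lid and hung the aluminium tag by its hole on the peg, in that order, then handed the job in at about 19.5 s of the 67 s limit.

- **Lid:** I gripped the lip and swung it over under control. For the last part the lid pivoted in a light 4 N grip, and I opened the jaws only once it was pressing on the rim. The picture afterwards shows it lying flat. The network's lip point triangulated about 2 cm low at z = 0.125, against 0.144 expected. I put that down to depth error, as its peg points came out similarly low.
- **Tag:** I lifted it out of the holder by its edges, put the hole over the peg with no contact force, lowered it a little and released it. The last picture shows it hanging against the chest with the peg end through the hole and the gripper clear of everything. The hole was detected within about 2 pixels of where the model puts it in the scene and top views, and about 3 in the wrist view.
- **Forces:** The largest reading I saw was about 18 N, when the lid met the rim. I read the forces only at the end of each move.
- **Left alone:** I did not move the carton, the bottles or the look-alike tags. The bottles were out of frame in the last picture, so I did not re-check them there.

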